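# Load a test cassette into the bench reader and start the test

### The arm

A 6-joint arm with a two-finger parallel gripper is mounted at the origin on the work surface. World frame = base frame: x ahead of the robot, y to its left, z up, the work surface at z = 0. Lengths are in mm, angles in rad, forces in N, time in s.
With the tool pointing down it reaches from about 350 to 975 mm from the base axis. Payload 7.1 kg.
Tool frame: the origin (TCP) lies midway between the tips of the shut fingers; the grasp point (between the pads) lies 19 mm behind it (ctrl.grasp_offset is the distance from the TCP to the grasp point, in mm); z points along the fingers, y is the line along which they close (so a half turn about z gives the same grasp; the last joint's range is limited). The gripper opens to 88 mm and grips with 3 to 60 N. Pads are 20 mm wide; open, the fingers measure 115 mm over their backs; the gripper's body (75 mm by 178 mm) begins 61 mm behind the grasp point.
Start: joints at [1.142, 0.423, 1.63, -0, 1.089, -0.019], TCP at [248.984, 573.247, 222.675] pointing down, gripper open.
Joint ranges: [-3, 3], [-0.9, 2.11], [0.09, 2.58], [-1.31, 4.45], [0.11, 2.69], [-2.54, 2.54]. Speed limits (rad/s): [2.39, 2.39, 3.01, 3.14, 3.14, 3.14].

### API

Orientations are given as a rotation vector (axis times angle).
In Python, from workcell import ctrl gives the robot as it stands. The module is installed in compiled form; this text tells all that it offers.
- The arm moves only by the tool servo_tool, never from a script. Its argument "rows" is a list of rows, each a list of 7 numbers: the turn, a rotation vector about the tool's x, y, z as a fraction of full scale, then the shift along the tool's x, y, z as a fraction of full scale, then the finger opening in mm, from 0 to 87.8. A call has 1 to 10 rows; each row is the pose to reach, as a shift and turn from the pose commanded when the call began, along the tool's axes at that moment; what a row does not reach only later rows make up. Full scale, the value 1, is 20 cm for a shift and 1.5 rad for a turn. A row lasts 1/8 s, in which the tool goes at most 62.5 mm and 10.7 degrees, less where a joint would pass 70% of its speed; a pose out of reach is approached as far as the arm can. A call with a number of a shift or a turn outside -1 to 1 is refused whole. A call with a gripper value outside its range is refused whole. The fingers move at their own pace and stop on an object; the grip force is fixed at half the most. Time passes only in rows, so rows that repeat a pose let the fingers close. It gives the time, the measured TCP pose, the force, the opening and the grip force at its end, in the units of the state.
- ctrl.get_obs(): the state, without advancing time (a new reading comes with each control period).
- ctrl.get_image(name): name is "side" or "top"; returns (picture, depth): 400x640x3 uint8, red, green, blue; 400x640 float32, mm along the optical axis (not along the pixel's ray), 0 where there is no reading.
- ctrl.camera_info(name): a dict with "intrinsics" (3x3 intrinsics, pixels), "k1" (the pictures are not rectified: a ray, as slopes to the right and down, at radius r is drawn at 1 + k1 r^2 times it, then the intrinsics apply), "R" (3x3) and "t" (3): a world point X has camera coordinates R X + t. Camera axes: x right, y down, z forward; pixel columns grow to the right and rows downward; lengths in mm; the calibration is good to about 2 mm. A picture is of the moment at which its call begins. camera_info takes no time and is no camera call.
- ctrl.close_job(): hands the job in; it is judged then, once.
The state is a dict: "t": time; "qpos": joint angles; "qvel": joint speeds; "joint_torque": joint torques, N m; "ee_pos": TCP position; "orientation": TCP orientation; "ft_force": force on the tool from outside, world axes, zero at the start; "moment": the same for the moment, N m; "width": finger opening in mm; "grasp_force": force on a finger pad.
Only numpy, scipy, OpenCV 4.12 (cv2) and the standard library are available. Lean on these libraries where they do the work, as an engineer would, in place of code of your own. Each camera call takes 0.05 s, during which the arm holds its last target. There are 200 camera calls.

### The job

One of the two cassette readers has a test cassette lying on its carriage: with the fingertips, push that carriage all the way in to its stop and let it go, so that it springs back and latches at its half-way reading position, and then press the start key on top of the same reader down and release it. Nothing needs gripping: do not touch or lift the cassette, which must stay in its pocket, and leave the other reader and everything else on the bench alone.

Things in the scene. Friction and masses are not known exactly. Their poses are not given: they have to be found in the camera images.
- reader: cassette reader, fixed to the bench, 170 mm deep, 130 mm wide; the one to use: its carriage has a test cassette lying on it. Origin on the bench under the middle of its front edge; +x points from the front into the reader (the way the carriage is pushed), z up. Low chin 20 mm high from x = 0 to 30 mm, then the head with a flat roof 63 mm high; from about x = 85 mm a sloping display rises on the roof to 100 mm. It is identical to the other reader
- carriage (a joint): how far the carriage of that reader is pushed in, m: 0 fully out, 0.050 at its inner stop. A spring always pushes it out (3.6 N at 0, 6.6 N at 0.050; a damper slows it to about 0.25 m/s). A one-way catch inside drops behind the carriage once it has passed about 0.041; let go after that, it springs back only to 0.030 and is held there (half-way reading position). Let go earlier, it springs right out again
- push_plate (a point): middle of the outer (front) face of the upright push plate at the front end of that carriage; moves with it. The plate is 46 mm wide, 5 mm thick and stands from 12 to 44 mm above the bench, 72 mm in front of the reader's front edge when out, 22 mm at the inner stop. Axes as the reader's: +x is the way to push; nothing stands in front of it
- pocket (a point): centre of the floor of the cassette pocket on that carriage, 26 mm above the bench, 47 mm behind the plate's front face; moves with the carriage. The pocket has a rim 4 mm high around the cassette
- cassette: loose white test cassette, 70 x 24 x 6 mm, 15 g, lying in the pocket with about 1.5 mm of play; it rides in with the carriage. Origin at the centre of its underside, x along its length
- start_key (a joint): how far the start key of that reader is pressed, m: 0 up, 0.004 fully down; sprung, 1.5 N to start and 3.5 N fully down
- key_top (a point): middle of the top of that start key, 24 x 30 mm, standing 5 mm proud of the roof of the head, 68 mm above the bench, on the right-hand half of the roof in front of the display (58 mm behind the reader's front edge, 36 mm to the right of its middle seen from the front, towards its -y)
- other_reader: cassette reader, fixed to the bench, 170 mm deep, 130 mm wide; the other one, its carriage out and empty. Origin on the bench under the middle of its front edge; +x points from the front into the reader (the way the carriage is pushed), z up. Low chin 20 mm high from x = 0 to 30 mm, then the head with a flat roof 63 mm high; from about x = 85 mm a sloping display rises on the roof to 100 mm. It is identical to the other reader
- other_carriage (a joint): the same for the other reader's empty carriage; stays at 0
- other_push_plate (a point): the same point of the other reader's carriage
- other_start_key (a joint): the same for the other reader's start key; stays up
- other_key_top (a point): the same point of the other reader's start key
- spare_cassette: loose spare test cassette lying on the bench, white, 70 x 24 x 6 mm; origin at the centre of its underside, x along its length; leave it where it is
- dropper: loose small white reagent bottle, 26 mm across, 75 mm tall, standing between the readers; origin at the centre of its underside; leave it where it is
- cup: loose lidded specimen cup, 68 mm across, 68 mm tall; origin at the centre of its underside; leave it where it is
- marker: loose marker pen lying on the bench, 140 mm long, 17 mm thick; origin under its middle, x along its length; leave it where it is
- tip_box: loose closed box of pipette tips, 122 x 87 x 72 mm; origin at the centre of its underside; leave it where it is
- tube_a: loose stoppered blood tube, 13 mm across, 95 mm long, standing in the tube rack with its top 103 mm above the bench; origin at its lower end; leave it where it is
- tube_b: a second such tube in the rack; leave it where it is
- tube_c: a third such tube in the rack; leave it where it is
Mind the look-alikes: they are no part of the job. Leave any black or pink look-alike of the cassette alone.

How it is judged (in metres and radians):
On the way, in this order (a step that is already met when the one before it is completed fails the run):
1. the carriage with the cassette is pushed right in to its stop (value of joint carriage above 0.045 m), for 0.02 s.
2. let go, it has sprung back and stands latched at the half-way position (value of joint carriage between 0.027 and 0.033 m and velocity of joint carriage between -0.01 and 0.01 m/s), for 0.3 s.
3. the start key of that reader is pressed down (value of joint start_key above 0.0025 m), for 0.05 s.
At the end, for the whole second after the job is handed in: Carriage with cassette latched 27 to 33 mm in; its start key was pressed (2.5 mm or more) and is up again; cassette within 6 mm of its place in the pocket; other carriage fully out (3 mm), other key up; every other loose thing within 20 mm of where it stood (value of joint carriage between 0.027 and 0.033 m and value of joint each of start_key, other_start_key below 0.001 m and distance between cassette and pocket below 0.006 m and value of joint other_carriage below 0.003 m and distance of each of spare_cassette, dropper, cup, marker, tip_box, tube_a, tube_b, tube_c from where it was at the start of the episode below 0.02 m); the robot touches nothing.
It fails at once if the cassette is touched by the gripper or arm (contact force between cassette and the fingers above 0.5 N or contact force between cassette and the arm above 0.5 N).
It fails at once if the cassette is lifted or knocked out of its pocket (distance between cassette and pocket above 0.01 m).
It fails at once if the start key is pressed while the carriage is not at its reading position (value of joint start_key above 0.002 m and not (value of joint carriage between 0.026 and 0.034 m)).
It fails at once if the other reader's carriage is pushed or its key is pressed (value of joint other_carriage above 0.008 m or value of joint other_start_key above 0.002 m).
It fails at once if a bystander is lifted or moved by more than 20 mm (distance of any of spare_cassette, dropper, cup, marker, tip_box, tube_a, tube_b, tube_c from where it was at the start of the episode above 0.02 m).
It also fails if it takes over 38 s, if anything falls off the work surface, if the arm or the gripper's body presses on something with over 40 N, if the wrist force passes 120 N, or if a joint passes its speed limit or range.

## Working session

There is one attempt and no reset: what is moved stays moved. The work goes in short steps, Python scripts to look and compute and a tool call to move; the robot and the scene stay as the last step left them, time stands still between calls to the robot, and variables do not carry over. Pictures are saved under pics/ and viewed, at most 10 in all, crops included, and the job is handed in when it is done.

Besides the shell and the picture viewer there is one more tool, called as name(argument=value, ...), one argument or row to a line, values as JSON. servo_tool: Moves the arm, as the interface text tells. Its arguments: {"type":"object","properties":{"rows":{"type":"array","items":{"type":"array","items":{"type":"number"}}}},"required":["rows"]}

```bash
mkdir -p pics; cat > h.py <<'E'
import numpy as np, cv2
from workcell import ctrl
from scipy.spatial.transform import Rotation as Ro
def grab(n):
    im,d=ctrl.get_image(n); np.savez(f'/tmp/{n}.npz',im=im,d=d); return im,d
def cloud(n):
    z=np.load(f'/tmp/{n}.npz'); d=z['d']; c=ctrl.camera_info(n)
    K=np.array(c['intrinsics']);h,w=d.shape
    u,v=np.meshgrid(np.arange(w),np.arange(h))
    p=cv2.undistortPoints(np.stack([u.ravel(),v.ravel()],1).astype(np.float64)[:,None],K,np.array([c['k1'],0,0,0.]))[:,0]
    X=np.c_[p,np.ones(len(p))]*d.ravel()[:,None]
    W=(X-np.array(c['t']))@np.array(c['R'])
    W[d.ravel()==0]=np.nan
    return z['im'],W.reshape(h,w,3)
E
python3 - <<'E'
from h import *
for n in('top','side'):
    im,d=grab(n); cv2.imwrite(f'pics/{n}1.png',im[...,::-1]); c=ctrl.camera_info(n); print(n,c)
o=ctrl.get_obs(); print(o['t'],o['ee_pos'],Ro.from_rotvec(o['orientation']).as_matrix().round(3),o['width'])
E
```

```text
top {'intrinsics': array([[490.33178525,   0.        , 312.5642478 ],
       [  0.        , 490.33178525, 198.14737576],
       [  0.        ,   0.        ,   1.        ]]), 'k1': 0.03533566040028959, 'R': array([[-0.02137361, -0.99972467, -0.00968239],
       [-0.9894163 ,  0.02254151, -0.1433432 ],
       [ 0.14352199,  0.00651615, -0.98962568]]), 't': array([ -14.60841917,  435.82341664, 1563.65646404])}
side {'intrinsics': array([[489.90544061,   0.        , 330.59292497],
       [  0.        , 489.90544061, 204.21128964],
       [  0.        ,   0.        ,   1.        ]]), 'k1': 0.04605790201191982, 'R': array([[ 0.77893674, -0.62684089, -0.01811222],
       [-0.4756823 , -0.5717876 , -0.66842   ],
       [ 0.40863665,  0.52927255, -0.74356348]]), 't': array([-385.55936738,  242.73300381, 1487.5312476 ])}
0.1 [248.79591095 572.80273408 221.97718569] [[-0.917  0.398 -0.001]
 [ 0.398  0.917 -0.001]
 [ 0.    -0.001 -1.   ]] 87.86889308530485
```

View pics/top1.png

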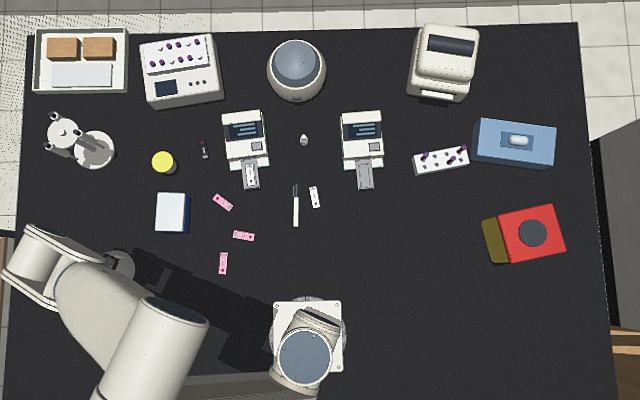

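View pics/side1.png

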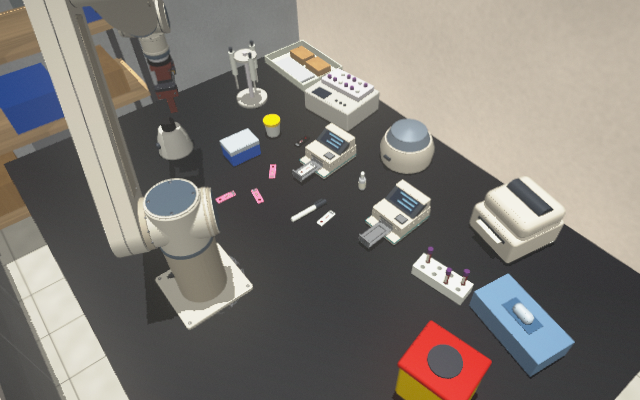

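Top view: the left reader (head around (244,140)) has the white cassette on its carriage at about (251,175). The right reader at (362,140) is empty. Pink look-alikes, the marker and the spare cassette lie in front, with the dropper between the readers. I'll zoom in and fit the reader pose.

```bash
python3 - <<'E'
from h import *
im,W=cloud('top')
c=im[95:245,180:340]; cv2.imwrite('pics/c1.png',cv2.resize(c,None,fx=5,fy=4,interpolation=cv2.INTER_CUBIC)[...,::-1] if 0 else cv2.resize(im[100:200,200:300],None,fx=6,fy=6,interpolation=cv2.INTER_CUBIC)[...,::-1])
# roof: height 55..70 near
R=W[100:200,200:300].reshape(-1,3)
def rect(m,name):
    p=R[m][:,:2].astype(np.float32); r=cv2.minAreaRect(p); print(name,len(p),p.mean(0),r)
rect((abs(R[:,2]-63)<5),'roof'); rect((R[:,2]>52),'head'); rect((abs(R[:,2]-38)<9),'plate/mid'); rect((R[:,2]>10),'all')
# plane print along carriage
for v in range(150,194,2): print(v,[tuple(W[v,u].round(0).astype(int)) for u in (244,248,252,256,260)])
E
```

```text
roof 626 [605.42175 188.85765] ((639.70068359375, 193.26708984375), (136.9435577392578, 129.47410583496094), 6.042417049407959)
head 1835 [641.9977  191.96657] ((655.7730102539062, 136.22760009765625), (152.33721923828125, 262.9952087402344), 13.758322715759277)
plate/mid 300 [532.1558  176.67596] ((636.3052978515625, 145.4929656982422), (128.54229736328125, 345.2513732910156), 64.77908325195312)
all 2838 [607.22754 184.38152] ((609.665283203125, 185.45111083984375), (334.20220947265625, 339.88531494140625), 88.34557342529297)
150 [(np.int64(594), np.int64(195), np.int64(58)), (np.int64(594), np.int64(182), np.int64(59)), (np.int64(592), np.int64(168), np.int64(63)), (np.int64(592), np.int64(155), np.int64(64)), (np.int64(592), np.int64(142), np.int64(63))]
152 [(np.int64(586), np.int64(194), np.int64(65)), (np.int64(586), np.int64(181), np.int64(64)), (np.int64(586), np.int64(168), np.int64(62)), (np.int64(587), np.int64(156), np.int64(56)), (np.int64(586), np.int64(142), np.int64(62))]
154 [(np.int64(581), np.int64(194), np.int64(60)), (np.int64(578), np.int64(180), np.int64(69)), 
[... 3998 characters left out ...]
int64(472), np.int64(184), np.int64(42)), (np.int64(472), np.int64(172), np.int64(37)), (np.int64(474), np.int64(160), np.int64(25)), (np.int64(478), np.int64(150), np.int64(1))]
190 [(np.int64(472), np.int64(203), np.int64(1)), (np.int64(472), np.int64(190), np.int64(1)), (np.int64(472), np.int64(177), np.int64(-2)), (np.int64(471), np.int64(163), np.int64(2)), (np.int64(471), np.int64(150), np.int64(3))]
192 [(np.int64(465), np.int64(203), np.int64(3)), (np.int64(465), np.int64(190), np.int64(4)), (np.int64(464), np.int64(176), np.int64(8)), (np.int64(465), np.int64(164), np.int64(0)), (np.int64(464), np.int64(150), np.int64(3))]<stdin>:10: RuntimeWarning: invalid value encountered in cast
```

View pics/c1.png

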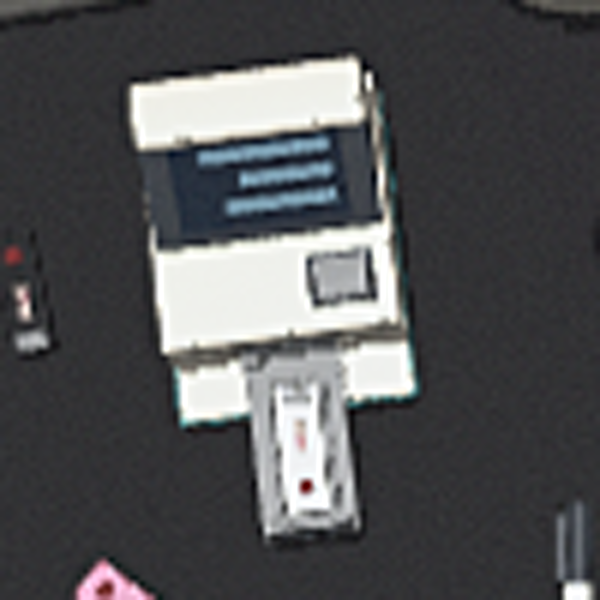

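The crop shows the roof's front edge from (165,355) to (407,338), the chin's front corners at (183,424) and (416,393), the key centred at (341,276) and the plate's top edge at about y=530. I'll do a rigid fit from these.

```bash
cat >> h.py <<'E'
def ray(n,uv,z):
    c=ctrl.camera_info(n);K=np.array(c['intrinsics']);R=np.array(c['R']);t=np.array(c['t'])
    p=cv2.undistortPoints(np.array(uv,float).reshape(-1,1,2),K,np.array([c['k1'],0,0,0.]))[:,0]
    D=np.c_[p,np.ones(len(p))]@R; o=-R.T@t
    return o+D*((np.array(z)-o[2])/D[:,2])[:,None]
def fit(m,w):
    mc,wc=m.mean(0),w.mean(0);a,b=m-mc,w-wc
    th=np.arctan2((a[:,0]*b[:,1]-a[:,1]*b[:,0]).sum(),(a*b).sum())
    R=np.array([[np.cos(th),-np.sin(th)],[np.sin(th),np.cos(th)]]);t=wc-R@mc
    return th,R,t,w-(m@R.T+t)
E
python3 - <<'E'
from h import *
px=[(165,355),(407,338),(183,424),(416,393),(341,276),(158,247),(383,220),(265,536),(358,530)]
z=[63,63,20,20,68,63,63,40,40]
m=np.array([(30,65),(30,-65),(0,65),(0,-65),(58,-36),(85,65),(85,-65),(-72,23),(-72,-23)],float)
uv=[(200+(x+.5)/6-.5,100+(y+.5)/6-.5) for x,y in px]
w=ray('top',uv,z)[:,:2]
th,R,t,res=fit(m,w); print(np.degrees(th),t);print(w.round(1));print(res.round(1))
o=ctrl.get_obs();T=Ro.from_rotvec(o['orientation']).as_matrix()
print('x axis',R[:,0],'plate',R@[-72,0]+t,'key',R@[58,-36]+t,'stage',R@[-115,0]+t, np.degrees(np.arctan2(T[1],T[0])))
# neighbors: heights>5 in region in reader frame
im,W=cloud('top');P=W.reshape(-1,3);L=(P[:,:2]-t)@R
k=(L[:,0]>-230)&(L[:,0]<-80)&(abs(L[:,1])<150)&(P[:,2]>10)&(P[:,2]<150);print(k.sum(),L[k].min(0) if k.any() else '',L[k].max(0)if k.any() else '')
E
```

```text
5.7637191526683775 [543.02723156 181.7183553 ]
[[565.5 248.6]
 [571.9 118.4]
 [536.4 246.4]
 [550.9 117.9]
 [605.6 153.1]
 [625.2 252.5]
 [637.5 130.8]
 [469.5 198.4]
 [471.6 148.1]]
[[-0.9 -0.8]
 [-7.5 -1.7]
 [-0.1  0. ]
 [ 1.3  0.9]
 [ 1.3  1.4]
 [ 4.2 -2.4]
 [ 3.4  5.2]
 [ 0.4  1. ]
 [-2.1 -3.5]]
x axis [0.9949445 0.1004263] plate [471.39122754 174.48766181] key [604.34935932 151.72507859] stage [428.60861403 170.16933098] [ 156.5223389    66.52233908 -113.57043217]
256 [-227.66220371 -149.7996875 ] [-80.47154044 131.41466179]
```

servo_tool(
  rows=[
    [0, 0, -0.12, -0.2, -0.19, 0, 0],
    [0, 0, -0.23, -0.4, -0.37, 0, 0],
    [0, 0, -0.343, -0.6, -0.56, 0, 0],
    [0, 0, -0.343, -0.81, -0.745, 0, 0],
    [0, 0, -0.343, -0.81, -0.745, 0, 0],
    [0, 0, -0.343, -0.81, -0.745, 0, 0],
  ],
)

```text
t: 0.85
ee_pos: [338.3, 372.3, 222.7]
orientation: [-0.163, 3.137, 0.001]
ft_force: [0.3, -0.0, 0.1]
width: 31.6
grasp_force: 0.0
```

servo_tool(
  rows=[
    [0, 0, 0, -0.08, -0.3, 0, 0],
    [0, 0, 0, -0.16, -0.6, 0.1, 0],
    [0, 0, 0, -0.24, -0.85, 0.25, 0],
    [0, 0, 0, -0.3, -1, 0.5, 0],
    [0, 0, 0, -0.3, -1, 0.5, 0],
    [0, 0, 0, -0.3, -1, 0.5, 0],
  ],
)

```text
t: 1.6
ee_pos: [419.2, 180.8, 123.1]
orientation: [-0.166, 3.137, 0.001]
ft_force: [0.6, 0.4, -0.0]
width: 0.6
grasp_force: 0.0
```

```bash
python3 - <<'E'
from h import *
o=ctrl.get_obs();print(o['t'],o['ee_pos'],o['width'],o['ft_force'])
im,d=grab('side'); cv2.imwrite('pics/s2.png',cv2.resize(im[110:230,220:380],None,fx=5,fy=5,interpolation=cv2.INTER_CUBIC)[...,::-1])
E
```

```text
1.6 [419.16916847 180.77409985 123.11582407] 0.5968294250880308 [ 0.58260074  0.40748211 -0.04228619]
```

View pics/s2.png

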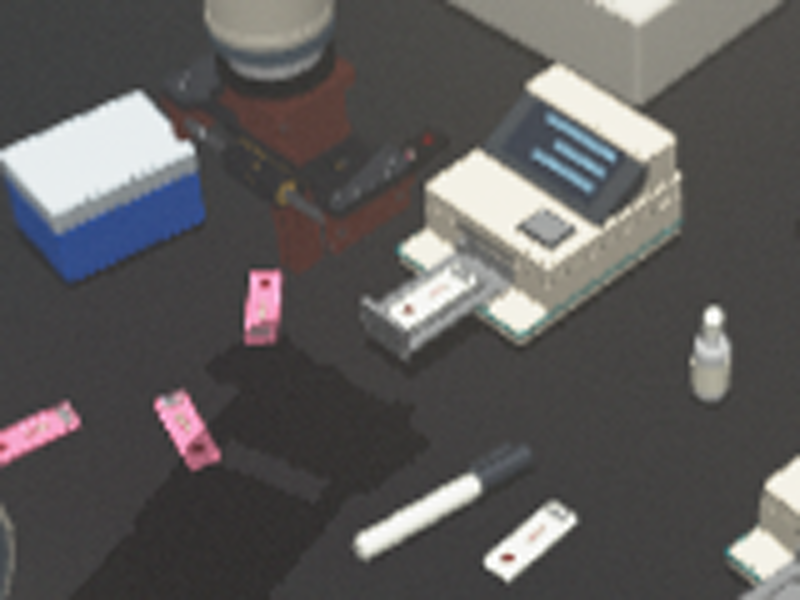

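The side view shows the gripper clear to the left, high above the bench, with the plate free in front at crop (390,325). Next I lower in front of the plate, centre on it and approach.

servo_tool(
  rows=[
    [0, 0, 0, 0, -0.057, 0.2, 0],
    [0, 0, 0, 0, -0.057, 0.4, 0],
    [0, 0, 0, 0, -0.057, 0.49, 0],
    [0, 0, 0, 0, -0.057, 0.49, 0],
    [0, 0, 0, -0.06, -0.057, 0.49, 0],
    [0, 0, 0, -0.12, -0.057, 0.49, 0],
    [0, 0, 0, -0.15, -0.057, 0.49, 0],
    [0, 0, 0, -0.15, -0.057, 0.49, 0],
  ],
)

```text
t: 2.65
ee_pos: [450.7, 171.3, 25.0]
orientation: [-0.164, 3.136, 0.001]
ft_force: [-0.9, -0.4, 0.5]
width: 0.3
grasp_force: 0.0
```

```bash
python3 - <<'E'
from h import *
o=ctrl.get_obs();print(o['t'],o['ee_pos'],o['width'],o['ft_force'])
im,d=grab('side'); cv2.imwrite('pics/s3.png',cv2.resize(im[130:200,260:360],None,fx=8,fy=8,interpolation=cv2.INTER_CUBIC)[...,::-1])
E
```

```text
2.65 [450.6927141  171.29354091  25.04649506] 0.27642215627447203 [-0.88428636 -0.38146818  0.50378435]
```

View pics/s3.png

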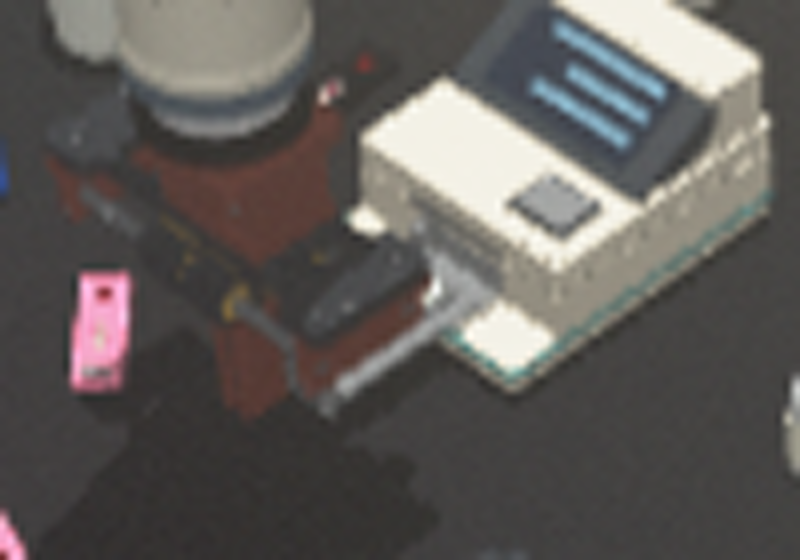

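```bash
python3 - <<'E'
from h import *
c=ctrl.camera_info('side');K=np.array(c['intrinsics'])
o=ctrl.get_obs();T=Ro.from_rotvec(o['orientation']).as_matrix();p=o['ee_pos']
def pr(X):
    X=np.atleast_2d(X);uv=cv2.projectPoints(X,cv2.Rodrigues(np.array(c['R']))[0],np.array(c['t']),K,np.array([c['k1'],0,0,0.]))[0][:,0]
    return ((uv-[260,130])*8).round(0).tolist()
print('tcp',pr(p)); 
for z in(-80,):
  for x in(-37,37):
    for y in(-89,89): print('body',x,y,pr(p+T@[x,y,z]))
th=np.radians(5.9);R=np.array([[np.cos(th),-np.sin(th)],[np.sin(th),np.cos(th)]]);t=np.array([543,181.7])
for y in(-23,23):
  for z in(12,44): print('plate',y,z,pr(np.r_[R@[-72,y]+t,z]))
im,W=cloud('side')
for x,y in [(230,350),(240,400),(370,290),(340,375),(220,210),(300,360),(270,150)]:
    print((x,y),W[130+y//8,260+x//8].round(0))
    q=W[130+y//8,260+x//8]; print('  tool', (T.T@(q-p)).round(0))
E
```

```text
tcp [[244.0, 401.0]]
body -37 -89 [[434.0, 327.0]]
body -37 89 [[158.0, 132.0]]
body 37 -89 [[305.0, 417.0]]
body 37 89 [[30.0, 213.0]]
plate -23 12 [[315.0, 421.0]]
plate -23 44 [[310.0, 370.0]]
plate 23 12 [[246.0, 370.0]]
plate 23 44 [[241.0, 319.0]]
(230, 350) [446. 176.  59.]
  tool [  3.   5. -34.]
(240, 400) [441. 159.  40.]
  tool [ 10. -11. -16.]
(370, 290) [461.  82. 152.]
  tool [  -2.  -90. -128.]
(340, 375) [447.  89. 109.]
  tool [ 11. -81. -85.]
(220, 210) [434. 150. 165.]
  tool [  18.  -20. -140.]
(300, 360) [428.  90. 125.]
  tool [  30.  -78. -101.]
(270, 150) [449. 132. 203.]
  tool [   5.  -39. -178.]
```

servo_tool(
  rows=[
    [0, 0, 0, -0.04, 0.005, 0, 0],
    [0, 0, 0, -0.08, 0.005, 0, 0],
    [0, 0, 0, -0.12, 0.005, 0, 0],
    [0, 0, 0, -0.16, 0.005, 0, 0],
    [0, 0, 0, -0.2, 0.005, 0, 0],
    [0, 0, 0, -0.225, 0.005, 0, 0],
    [0, 0, 0, -0.225, 0.005, 0, 0],
  ],
)

```text
t: 3.58
ee_pos: [493.4, 176.7, 24.3]
orientation: [0.164, -3.134, 0.001]
ft_force: [-5.9, 2.0, 3.2]
width: 0.1
grasp_force: 2.6
```

servo_tool(
  rows=[
    [0, 0, 0, -0.03, 0, 0, 0],
    [0, 0, 0, -0.055, 0, 0, 0],
    [0, 0, 0, -0.07, 0, 0, 0],
    [0, 0, 0, -0.07, 0, 0, 0],
    [0, 0, 0, -0.07, 0, 0, 0],
  ],
)

```text
t: 4.2
ee_pos: [506.6, 178.1, 24.2]
orientation: [0.164, -3.133, 0.001]
ft_force: [-6.4, 1.6, 3.8]
width: 0.4
grasp_force: 3.1
```

servo_tool(
  rows=[
    [0, 0, 0, -0.015, 0, 0, 0],
    [0, 0, 0, -0.025, 0, 0, 0],
    [0, 0, 0, -0.025, 0, 0, 0],
  ],
)

```text
t: 4.58
ee_pos: [511.6, 178.6, 24.2]
orientation: [0.164, -3.133, 0.001]
ft_force: [-7.1, 1.1, 4.0]
width: 0.4
grasp_force: 3.3
```

servo_tool(
  rows=[
    [0, 0, 0, -0.01, 0, 0, 0],
    [0, 0, 0, -0.02, 0, 0, 0],
    [0, 0, 0, -0.02, 0, 0, 0],
  ],
)

```text
t: 4.95
ee_pos: [512.1, 178.5, 23.8]
orientation: [0.164, -3.126, 0.003]
ft_force: [-16.2, 2.1, 10.5]
width: 0.5
grasp_force: 7.9
```

The force jumped to 16 N with almost no further motion, so the carriage is at its stop. Backing off and lifting.

servo_tool(
  rows=[
    [0, 0, 0, 0.08, 0, 0, 0],
    [0, 0, 0, 0.2, 0, 0, 0],
    [0, 0, 0, 0.3, 0, 0, 0],
    [0, 0, 0, 0.3, 0, -0.2, 0],
    [0, 0, 0, 0.3, 0, -0.4, 0],
    [0, 0, 0, 0.3, 0, -0.6, 0],
    [0, 0, 0, 0.3, 0, -0.6, 0],
  ],
)

```text
t: 5.82
ee_pos: [460.3, 173.9, 147.6]
orientation: [-0.164, 3.13, 0.003]
ft_force: [0.5, 0.6, -0.4]
width: 0.3
grasp_force: 0.0
```

```bash
python3 - <<'E'
from h import *
o=ctrl.get_obs();print(o['t'],o['ee_pos'],o['width'],o['ft_force'])
im,d=grab('top'); cv2.imwrite('pics/t4.png',cv2.resize(im[100:200,200:300],None,fx=6,fy=6,interpolation=cv2.INTER_CUBIC)[...,::-1])
im,d=grab('side'); cv2.imwrite('pics/s4.png',cv2.resize(im[110:200,260:360],None,fx=6,fy=6,interpolation=cv2.INTER_CUBIC)[...,::-1])
E
```

```text
5.825 [460.34246942 173.85780327 147.63362162] 0.2967989016163015 [ 0.45979358  0.61351745 -0.445037  ]
```

View pics/t4.png

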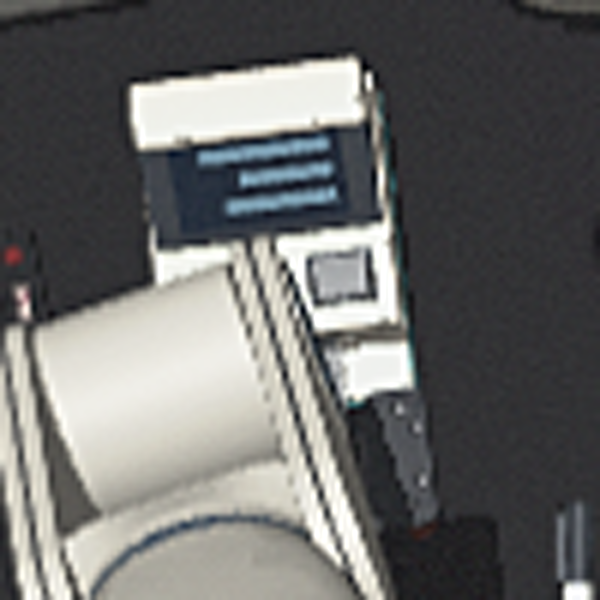

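View pics/s4.png

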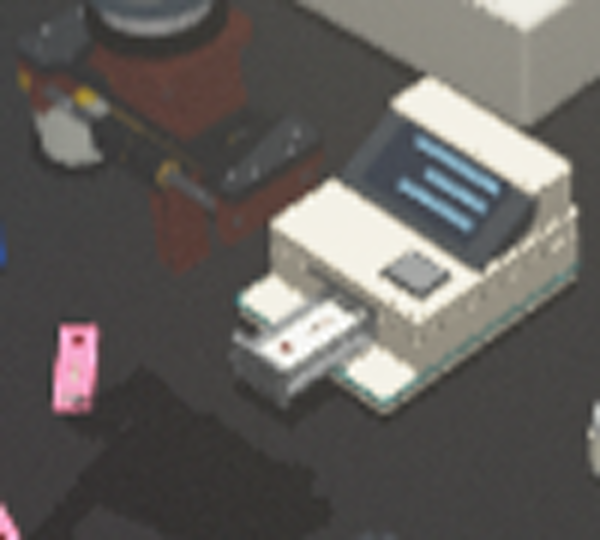

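The carriage stands about half-way out with the cassette in its pocket (plate at (275,370) in the side crop). I'll get a second fix on the key from the side view, then move over it.

```bash
python3 - <<'E'
from h import *
o=ctrl.get_obs();T=Ro.from_rotvec(o['orientation']).as_matrix()
k=ray('side',[(260+417.5/6-.5,110+273.5/6-.5)],[68])[0];print(k)
for z in(82,): print((T.T@(np.array([(k[0]+605.6)/2,(k[1]+152.5)/2,z])-o['ee_pos'])/200).round(3), T.T[:2].round(3))
E
```

```text
[608.62396494 147.91874789  68.        ]
[-0.729 -0.192  0.315] [[-0.995 -0.104 -0.001]
 [-0.104  0.995  0.   ]]
```

servo_tool(
  rows=[
    [0, 0, 0, -0.2, -0.06, 0, 0],
    [0, 0, 0, -0.4, -0.12, 0, 0],
    [0, 0, 0, -0.6, -0.19, 0, 0],
    [0, 0, 0, -0.722, -0.19, 0.1, 0],
    [0, 0, 0, -0.722, -0.19, 0.25, 0],
    [0, 0, 0, -0.722, -0.19, 0.31, 0],
    [0, 0, 0, -0.722, -0.19, 0.31, 0],
  ],
)

```text
t: 6.8
ee_pos: [603.8, 150.1, 80.9]
orientation: [0.164, -3.134, 0.001]
ft_force: [-0.8, 0.2, 0.2]
width: -0.1
grasp_force: 0.0
```

```bash
python3 - <<'E'
from h import *
o=ctrl.get_obs();print(o['t'],o['ee_pos'],o['width'],o['ft_force'])
im,d=grab('side'); cv2.imwrite('pics/s5.png',cv2.resize(im[110:200,260:360],None,fx=6,fy=6,interpolation=cv2.INTER_CUBIC)[...,::-1])
E
```

```text
6.8 [603.84249181 150.06038724  80.86899356] -0.06600128500592956 [-0.8383044   0.20779516  0.24429559]
```

View pics/s5.png

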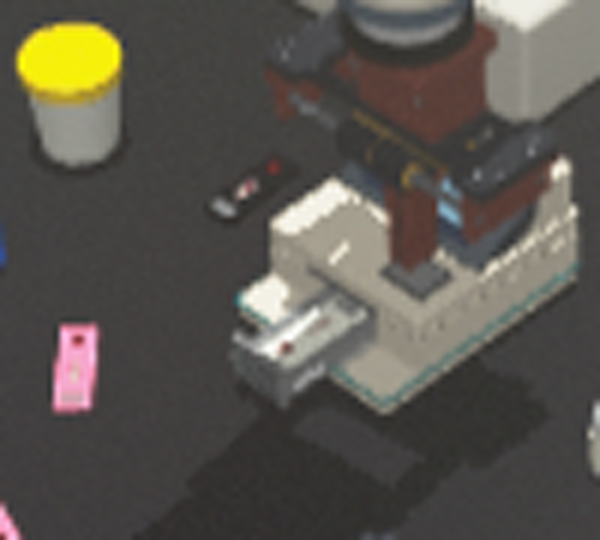

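The fingertip is 13 mm above the key and centred on it, and the carriage is still half-way. Pressing slowly.

servo_tool(
  rows=[
    [0, 0, 0, -0.008, 0, 0.03, 0],
    [0, 0, 0, -0.008, 0, 0.05, 0],
    [0, 0, 0, -0.008, 0, 0.065, 0],
    [0, 0, 0, -0.008, 0, 0.075, 0],
    [0, 0, 0, -0.008, 0, 0.075, 0],
  ],
)

```text
t: 7.48
ee_pos: [606.8, 150.5, 67.8]
orientation: [-0.164, 3.137, -0.0]
ft_force: [-1.1, 1.2, 1.5]
width: 0.3
grasp_force: 0.9
```

servo_tool(
  rows=[
    [0, 0, 0, 0, 0, 0.01, 0],
    [0, 0, 0, 0, 0, 0.018, 0],
    [0, 0, 0, 0, 0, 0.018, 0],
    [0, 0, 0, 0, 0, 0.018, 0],
  ],
)

```text
t: 7.98
ee_pos: [606.9, 150.5, 64.4]
orientation: [-0.164, 3.137, 0.0]
ft_force: [-2.7, -0.7, 5.6]
width: 0.5
grasp_force: 2.7
```

servo_tool(
  rows=[
    [0, 0, 0, 0, 0, 0.006, 0],
    [0, 0, 0, 0, 0, 0.006, 0],
    [0, 0, 0, 0, 0, 0.006, 0],
  ],
)

```text
t: 8.35
ee_pos: [607.0, 150.6, 64.2]
orientation: [-0.164, 3.137, 0.0]
ft_force: [-4.6, -1.5, 13.2]
width: 0.2
grasp_force: 7.0
```

The key is bottomed: 13 N at about 64 mm. Releasing and lifting.

servo_tool(
  rows=[
    [0, 0, 0, 0, 0, -0.1, 0],
    [0, 0, 0, 0, 0, -0.3, 0],
    [0, 0, 0, 0, 0, -0.5, 0],
    [0, 0, 0, 0.5, 0.1, -0.7, 0],
    [0, 0, 0, 0.9, 0.3, -0.7, 0],
    [0, 0, 0, 0.9, 0.3, -0.7, 0],
    [0, 0, 0, 0.9, 0.3, -0.7, 0],
    [0, 0, 0, 0.9, 0.3, -0.7, 0],
  ],
)

```text
t: 9.35
ee_pos: [422.2, 191.8, 203.7]
orientation: [-0.166, 3.135, 0.001]
ft_force: [-0.1, 0.1, 0.3]
width: 0.6
grasp_force: 0.0
```

```bash
python3 - <<'E'
from h import *
o=ctrl.get_obs();print(o['t'],o['ee_pos'],o['ft_force'])
im,d=grab('side'); cv2.imwrite('pics/s6.png',cv2.resize(im[110:230,220:380],None,fx=5,fy=5,interpolation=cv2.INTER_CUBIC)[...,::-1])
E
```

```text
9.35 [422.17343694 191.79619127 203.72593877] [-0.12612722  0.07813004  0.33909275]
```

View pics/s6.png

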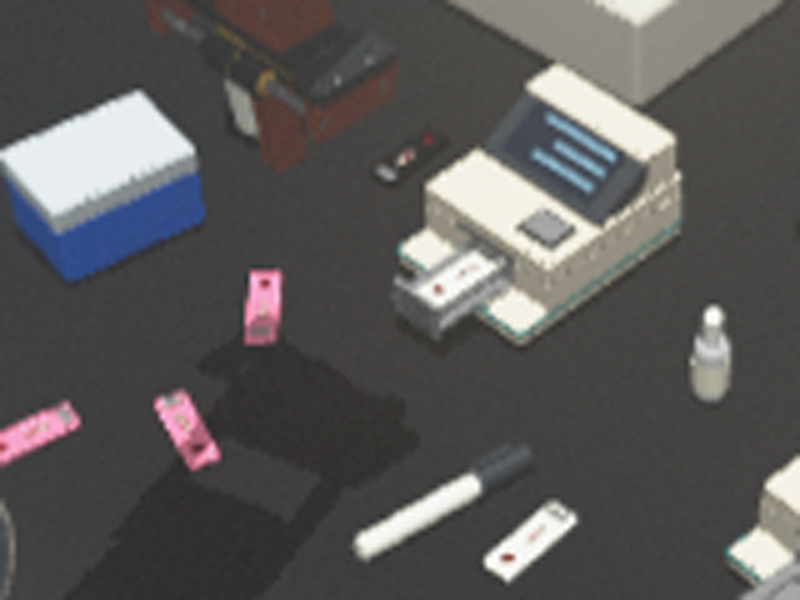

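The carriage is latched half-way with the cassette in its pocket, the key at (545,228) is up, and everything else is where it was. The arm is clear, so I'm handing in.

```bash
python3 -c "
from workcell import ctrl
print(ctrl.close_job())"
```

```text
the job is handed in; nothing more can be done
None
```

I pushed the cassette carriage in to its stop, it sprang back to the half-way position, and I pressed and released the start key; the job is handed in (robot clock about 9.4 s), and no verdict came back.

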